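# Offer the hoof pad over the edge of the fitting board

## Task

The solid hoof pad lies too flat on the pale fitting board to be picked up. Slide it along the board, without lifting it, straight out over the long edge farthest from the robot until 3 to 4 cm of its round toe stands out past the edge, so that the farrier opposite can pinch it, and let go with the pad lying flat and roughly square to that edge. Leave the open rim pad and the bar shoe on the board where they lie.

Things in the scene. Friction and masses are not known exactly. Their poses are not given: they have to be found in the camera images.
- fitting_board: pale wooden board fixed on the dark bench, 220 mm (its x) by 500 mm (its y) by 45 mm high. Origin: centre of its underside, on the bench; its flat top is 45 mm above. Its x axis points away from the robot (turned up to about 7 degrees), so the far long edge is at its x = +110 mm. Three flat parts lie side by side on it in any order, 160 mm apart along y.
- hoof_pad: the part to slide: solid black nylon hoof pad without opening, 125 mm long (x), 120 wide (y), 8 thick, 0.1 to 0.17 kg, loose on the board. Origin: middle of its underside. Toe: half circle of radius 60 mm reaching x = +62.5, towards the far edge within 7 degrees; heel: straight edge at x = -62.5, with over 20 mm of bare board behind it. Balances about its origin: tips if over 60 mm stands out.
- rim_pad: bystander: black nylon rim pad of the same outline, 8 mm thick, but only a 24 mm wide U-shaped rim, open in the middle and at the heel. Origin: middle of its underside, toe towards +x.
- bar_shoe: bystander: galvanised straight bar shoe of the same outline, 10 mm thick, a 24 mm wide rim closed by a straight bar across the heel, open in the middle. Origin: middle of its underside, toe towards +x.
There are look-alikes about, which are no part of the job. Leave any pink or red look-alike of the hoof_pad alone.

How it is judged (in metres and radians):
At the end, for the whole second after the job is handed in: The hoof pad rests flat on the board (within 3 degrees) with 22 to 52 mm of its toe past the far edge, its length square to that edge within 15 degrees, and at rest (x of hoof_pad in the frame of fitting_board between 0.0695 and 0.0995 m and z of hoof_pad in the frame of fitting_board between 0.042 and 0.05 m and angle between hoof_pad's own z axis and vertical below 0.06 rad and angle between the x axis of hoof_pad and the x axis of fitting_board, either way round below 0.27 rad and linear speed of hoof_pad below 0.01 m/s); the robot touches nothing.
It fails at once if the rim pad is moved more than 15 mm (distance of rim_pad from where it was at the start of the episode above 0.015 m).
It fails at once if the bar shoe is moved more than 15 mm (distance of bar_shoe from where it was at the start of the episode above 0.015 m).
It fails at once if the hoof pad is lifted more than 20 mm off the board (z of hoof_pad in the frame of fitting_board above 0.065 m).
It also fails if it takes over 32 s, if anything falls off the work surface, if the arm or the gripper's body presses on something with over 40 N, if the wrist force passes 120 N, or if a joint passes its speed limit or range.

## Robot

A 7-joint arm with a two-finger parallel gripper is mounted at the origin on the work surface. World frame = base frame: x ahead of the robot, y to its left, z up, the work surface at z = 0. Lengths are in mm, angles in rad, forces in N, time in s.
With the tool pointing down it reaches from about 425 to 950 mm from the base axis. Payload 16.7 kg.
Tool frame: the origin (TCP) lies at the very end of the fingers, on their centre line; the grasp point (between the pads) lies 19 mm behind it; z points along the fingers, y is the line along which they close (so a half turn about z gives the same grasp; the last joint's range is limited). The gripper opens to 94 mm and grips with 3 to 60 N. Pads are 16 mm wide; open, the fingers measure 119 mm over their backs; the gripper's body (75 mm by 177 mm) begins 78 mm behind the grasp point.
Start: joints at [1.034, 0.426, 0.074, 1.606, -0.034, 1.111, -0.067], TCP at [254.595, -625.105, 205.467] pointing down, gripper open.
Joint ranges: [-2.85, 2.85], [-0.5, 2.14], [-1.23, 1.37], [0.21, 2.46], [-1.02, 4.16], [0.16, 2.05], [-2.73, 2.73]. Speed limits (rad/s): [1.89, 1.89, 2.39, 2.39, 3.01, 3.01, 3.01].

## Interface

Orientations are given as a rotation vector (axis times angle).
In Python, from plant import manip gives the robot as it stands.
- The arm moves only by the shell command python3 -m jog 'ROWS' [FORCE]. ROWS is JSON, a list of rows, each an object of numbers: "tx", "ty", "tz": the shift along the tool's x, y, z in mm; "spin": the turn about the tool's z in rad; "gripper": the finger opening in mm, from 0 to 94. In form: [{"tx": .., "ty": .., "tz": .., "spin": .., "gripper": ..}, ...]. A call has 1 to 5 rows; each row is the pose to reach, as a shift and turn from the pose commanded when the call began, along the tool's axes at that moment; what a row does not reach only later rows make up. A row lasts 1/10 s, in which the tool goes at most 50 mm and 8.59 degrees, less where a joint would pass 70% of its speed; a pose out of reach is approached as far as the arm can. A call with a gripper value outside its range is refused whole. The fingers move at their own pace and stop on an object; FORCE is the grip in N (left out, the last holds). Time passes only in rows, so rows that repeat a pose let the fingers close. It gives the time, the measured TCP pose, the force, the opening and the grip force at its end, in the units of the state.
- manip.get_state(): the state, without advancing time (a new reading comes with each control period).
- manip.snapshot(name): name is "scene" or "top" or "wrist"; returns (picture, depth): 384x512x3 uint8, blue, green, red; 384x512 float32, mm along the optical axis (not along the pixel's ray), 0 where there is no reading.
- manip.camera_model(name): a dict with "fx", "fy", "cx", "cy" (pixels), "pose" (4x4, takes a point from camera to world coordinates). Camera axes: x right, y down, z forward; pixel columns grow to the right and rows downward; lengths in mm; the calibration is good to about 2 mm. A picture is of the moment at which its call begins: read the wrist's pose just before it. camera_model takes no time and is no camera call; for the wrist camera it gives the pose at the moment of the call.
- manip.sign_off(): hands the job in; it is judged then, once.
The state is a dict: "clock": time; "qpos": joint angles; "dq": joint speeds; "effort": joint torques, N m; "position": TCP position; "tcp_rot": TCP orientation; "contact_force": force on the tool from outside, world axes, zero at the start; "torque": the same for the moment, N m; "grip_width": opening from 0.0 (shut) to 1.0 (fully open); "finger_force": force on a finger pad.
Only numpy, scipy, OpenCV 4.12 (cv2) and the standard library are available. Lean on these libraries where they do the work, as an engineer would, in place of code of your own. Each camera call takes 0.05 s, during which the arm holds its last target. There are 200 camera calls.

## Working session

There is one attempt and no reset: what is moved stays moved. The work goes in short steps, Python scripts to look and compute and a shell command to move; the robot and the scene stay as the last step left them, time stands still between calls to the robot, and variables do not carry over. Pictures are saved under pics/ and viewed, at most 10 in all, crops included, and the job is handed in when it is done.

```bash
mkdir -p pics; python3 - <<'E'
from plant import manip
import cv2,numpy as np
s=manip.get_state();print({k:s[k] for k in("clock","position","tcp_rot","contact_force","grip_width")})
for n in("top","scene"):
    p,d=manip.snapshot(n);cv2.imwrite(f"pics/{n}0.png",p);np.save(f"{n}0.npy",d);c=manip.camera_model(n);print(n,c)
E
```

```text
{'clock': 0.0, 'position': array([ 254.43112647, -624.75969015,  204.78397284]), 'tcp_rot': array([-3.08185574e+00, -6.03565144e-01,  5.72879314e-04]), 'contact_force': array([-0.03601532, -0.02244287,  0.05127913]), 'grip_width': 1.000883400414252}
top {'fx': 358.341233773337, 'fy': 358.341233773337, 'cx': 253.77054992507163, 'cy': 188.0737354128407, 'pose': array([[ 2.21713542e-02, -9.85805868e-01,  1.66418815e-01,
         3.61362268e+02],
       [-9.99753543e-01, -2.16732513e-02,  4.80878087e-03,
        -4.54760875e+01],
       [-1.13368761e-03, -1.66484417e-01, -9.86043434e-01,
         7.67287648e+02],
       [ 0.00000000e+00,  0.00000000e+00,  0.00000000e+00,
         1.00000000e+00]])}
scene {'fx': 439.8269735251052, 'fy': 439.8269735251052, 'cx': 246.41991909533417, 'cy': 191.6183399744454, 'pose': array([[-2.80520515e-01,  7.56994349e-01, -5.90142183e-01,
         1.04001693e+03],
       [ 9.59811502e-01,  2.15863237e-01, -1.79345877e-01,
         1.40793820e+02],
       [-8.37381320e-03, -6.16735453e-01, -7.87125949e-01,
         7.58844573e+02],
       [ 0.00000000e+00,  0.00000000e+00,  0.00000000e+00,
         1.00000000e+00]])}
```

View pics/top0.png

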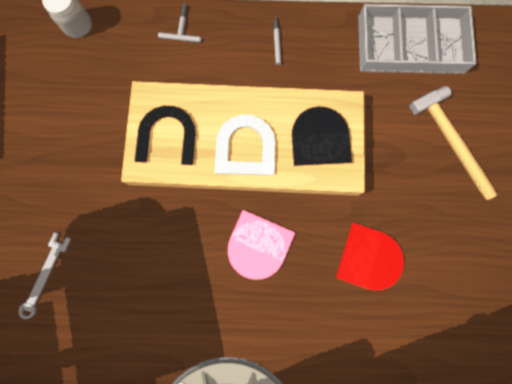

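View pics/scene0.png

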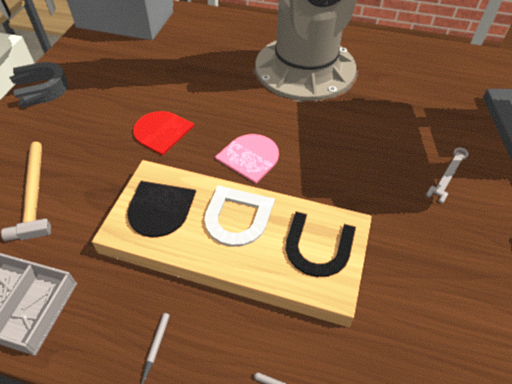

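Top view: hoof pad at about (322,136), heel corners near (295,165) and (352,162). The far board edge runs (133,82) to (364,92), the rim pad is at (165,135) and the bar shoe at (245,145). I'll enlarge this for measuring.

```bash
cat >h.py <<'E'
import numpy as np,cv2
def ray(c,uv,z):
    uv=np.atleast_2d(uv).astype(float);P=c["pose"]
    d=np.c_[(uv[:,0]-c["cx"])/c["fx"],(uv[:,1]-c["cy"])/c["fy"],np.ones(len(uv))]@P[:3,:3].T
    return P[:3,3]+d*((z-P[2,3])/d[:,2])[:,None]
def fit(c,p,x0=270,x1=365,y0=80,y1=190):
    # pad mask -> largest dark contour
    m=((p.max(2)<60)*255).astype(np.uint8);q=np.zeros_like(m);q[y0:y1,x0:x1]=m[y0:y1,x0:x1]
    q=cv2.morphologyEx(q,cv2.MORPH_CLOSE,np.ones((5,5)))
    k=max(cv2.findContours(q,cv2.RETR_EXTERNAL,cv2.CHAIN_APPROX_NONE)[0],key=cv2.contourArea)[:,0]
    return k
E
python3 - <<'E'
from plant import manip
from h import *
p=cv2.imread("pics/top0.png");c=manip.camera_model("top")
cv2.imwrite("pics/crop0.png",cv2.resize(p[75:200,225:385],None,fx=5,fy=4.8,interpolation=cv2.INTER_CUBIC)[:600])
k=fit(c,p);w=ray(c,k,53)[:,:2]
print(len(k),cv2.contourArea(k.astype(np.int32)),k.min(0),k.max(0))
print(cv2.minAreaRect(w.astype(np.float32)),cv2.boxPoints(cv2.minAreaRect(w.astype(np.float32))))
# board rectangle from yellow mask
h=cv2.cvtColor(p,cv2.COLOR_BGR2HSV);print(h[100,200],h[175,300],h[190,200])
m=cv2.inRange(h,(12,60,165),(35,255,255));m=cv2.morphologyEx(m,cv2.MORPH_OPEN,np.ones((3,3)))
ks=max(cv2.findContours(m,cv2.RETR_EXTERNAL,cv2.CHAIN_APPROX_NONE)[0],key=cv2.contourArea)[:,0]
w=ray(c,ks,45)[:,:2].astype(np.float32);print(cv2.minAreaRect(w),cv2.boxPoints(cv2.minAreaRect(w)))
E
```

```text
187 2639.5 [293 108] [350 163]
((597.00048828125, -177.66909790039062), (118.02303314208984, 114.55589294433594), 4.188821315765381) [[ 533.9628   -124.854576]
 [ 542.3304   -239.10445 ]
 [ 660.03815  -230.48361 ]
 [ 651.6706   -116.23375 ]]
[ 24 110 254] [ 25 104 254] [ 12 166 123]
((592.7369995117188, -19.60980224609375), (501.0428466796875, 227.32058715820312), 88.56385803222656) [[ 472.83365 -267.2039 ]
 [ 700.0828  -272.90118]
 [ 712.6404   227.98428]
 [ 485.39117  233.68158]]
```

View pics/crop0.png

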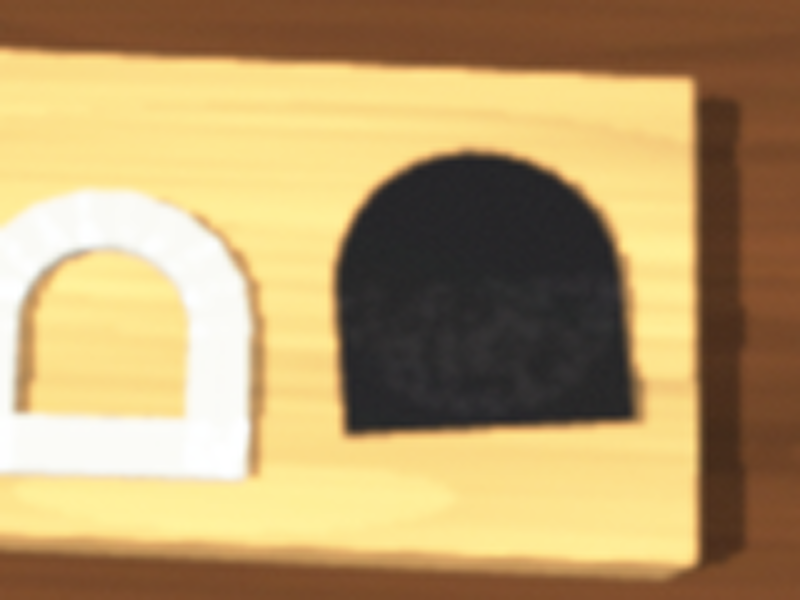

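```bash
python3 - <<'E'
from plant import manip
from h import *
c=manip.camera_model("top")
f=lambda L:np.array([[225+u/5-.4,75+v/4.8-.4] for u,v in L])
H=ray(c,f([(346,433),(634,417),(475,152)]),53)[:,:2];B=ray(c,f([(0,48),(695,77),(697,562)]),45)[:,:2]
e=B[0]-B[1];a=np.arctan2(-e[0],e[1]);h=H[0]-H[1];b=np.arctan2(-h[0],h[1])
print("heel/toe",H,"board",B,"yaw board,pad",a,b,"heelwidth",np.hypot(*h))
n=np.array([np.cos(a),np.sin(a)]);print("far dist toe,heelmid",[(B[1]-H[2])@n,(B[1]-H[:2].mean(0))@n],"board w",(B[1]-B[2])@n)
from scipy.spatial.transform import Rotation as R
s=manip.get_state();print(R.from_rotvec(s["tcp_rot"]).as_matrix().round(3))
E
```

```text
heel/toe [[ 531.92172731 -122.71083071]
 [ 541.49954321 -240.52286818]
 [ 659.316084   -176.47350846]] board [[ 707.36078871   25.72353143]
 [ 700.01160588 -272.43082775]
 [ 480.7425426  -266.93094287]] yaw board,pad -0.02464392944715091 0.08111903154121405 heelwidth 118.20072219758914
far dist toe,heelmid [np.float64(43.047690895394794), np.float64(165.48917164372165)] board w 219.33800810398975
[[ 0.926  0.377 -0.   ]
 [ 0.377 -0.926  0.001]
 [-0.    -0.001 -1.   ]]
```

```bash
python3 -m jog '[{"tx":36,"ty":-28,"spin":0.08,"gripper":60},{"tx":72,"ty":-56,"spin":0.16,"gripper":60},{"tx":108,"ty":-84,"spin":0.25,"gripper":60},{"tx":144,"ty":-112,"spin":0.33,"gripper":60},{"tx":180,"ty":-140,"spin":0.412,"gripper":60}]'
python3 - <<'E'
from plant import manip
from scipy.spatial.transform import Rotation as R
import numpy as np
s=manip.get_state();M=R.from_rotvec(s["tcp_rot"]).as_matrix();print(M.round(3),M.T@(np.array([512,-180,120])-s["position"]))
E
```

```text
[[ 0.926  0.377 -0.   ]
 [ 0.377 -0.926  0.001]
 [-0.    -0.001 -1.   ]] [ 406.30019176 -314.71274935   85.19507082]schema error: expected keys tx, ty, tz, spin, gripper
```

All keys are required in each row.

```bash
cat >rel.py <<'E'
import sys,numpy as np
from plant import manip
from scipy.spatial.transform import Rotation as R
s=manip.get_state();M=R.from_rotvec(s["tcp_rot"]).as_matrix()
print("yaw",np.arctan2(M[1,0],M[0,0]).round(4),"pos",s["position"].round(1),"to go",(M.T@(np.array(sys.argv[1:4],float)-s["position"])).round(1),"F",s["contact_force"].round(1),"w",s["grip_width"],"t",s["clock"])
E
python3 -m jog '[{"tx":36,"ty":-28,"tz":0,"spin":0.08,"gripper":60},{"tx":72,"ty":-56,"tz":0,"spin":0.16,"gripper":60},{"tx":108,"ty":-84,"tz":0,"spin":0.25,"gripper":60},{"tx":144,"ty":-112,"tz":0,"spin":0.33,"gripper":60},{"tx":180,"ty":-140,"tz":0,"spin":0.412,"gripper":60}]'
python3 rel.py 512 -180 120
```

```text
clock: 0.6
position: [369.0, -425.7, 205.3]
tcp_rot: [-3.141, 0.045, 0.0]
contact_force: [0.8, -1.1, -0.3]
grip_width: 0.645
finger_force: 0.0
yaw -0.0286 pos [ 369.  -425.7  205.3] to go [ 135.9 -249.7   85.3] F [ 0.8 -1.1 -0.3] w 0.6448421533182498 t 0.6
```

```bash
python3 -m jog '[{"tx":20,"ty":-36,"tz":0,"spin":0,"gripper":60},{"tx":40,"ty":-72,"tz":0,"spin":0,"gripper":60},{"tx":60,"ty":-108,"tz":0,"spin":0,"gripper":60},{"tx":80,"ty":-144,"tz":10,"spin":0,"gripper":60},{"tx":100,"ty":-180,"tz":25,"spin":0,"gripper":60}]'
python3 -m jog '[{"tx":18,"ty":-35,"tz":10,"spin":0,"gripper":60},{"tx":36,"ty":-70,"tz":30,"spin":0,"gripper":60},{"tx":36,"ty":-70,"tz":60,"spin":0,"gripper":60},{"tx":36,"ty":-70,"tz":60,"spin":0,"gripper":60}]'
python3 rel.py 512 -180 48.5
python3 - <<'E'
from plant import manip
import cv2
p,_=manip.snapshot("scene");cv2.imwrite("pics/scene1.png",p)
E
```

```text
clock: 1.1
position: [474.0, -248.8, 180.8]
tcp_rot: [3.141, -0.04, 0.002]
contact_force: [0.1, -0.5, -1.4]
grip_width: 0.641
finger_force: 0.0
clock: 1.5
position: [508.9, -179.5, 117.3]
tcp_rot: [-3.14, 0.036, 0.009]
contact_force: [-0.2, -1.1, 0.2]
grip_width: 0.64
finger_force: 0.0
yaw -0.023 pos [ 508.9 -179.5  117.3] to go [ 3.5  0.5 68.8] F [-0.2 -1.1  0.2] w 0.639742374336548 t 1.5
```

View pics/scene1.png

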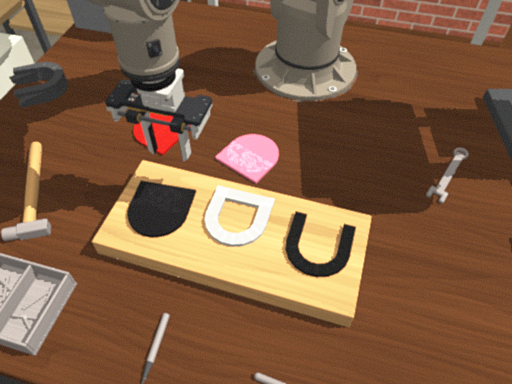

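The fingers hang at (147,145) and (185,155), behind the pad's heel at (165,185) and still above the board. I'll descend now.

```bash
python3 -m jog '[{"tx":2,"ty":0,"tz":25,"spin":0,"gripper":60},{"tx":2,"ty":0,"tz":48,"spin":0,"gripper":60},{"tx":2,"ty":0,"tz":62,"spin":0,"gripper":60},{"tx":2,"ty":0,"tz":66,"spin":0,"gripper":60},{"tx":2,"ty":0,"tz":66,"spin":0,"gripper":60}]'
python3 rel.py 606 -183 48.5
```

```text
clock: 2.05
position: [512.8, -181.7, 55.0]
tcp_rot: [3.141, -0.041, -0.0]
contact_force: [0.9, 0.6, -0.1]
grip_width: 0.64
finger_force: 0.0
yaw -0.0261 pos [ 512.8 -181.7   55. ] to go [93.3 -1.1  6.5] F [ 0.9  0.6 -0.1] w 0.6395357526151042 t 2.05
```

```bash
python3 -m jog '[{"tx":0,"ty":0,"tz":3,"spin":0,"gripper":60},{"tx":0,"ty":0,"tz":5,"spin":0,"gripper":60},{"tx":0,"ty":0,"tz":6,"spin":0,"gripper":60},{"tx":0,"ty":0,"tz":6,"spin":0,"gripper":60}]'
for i in 1 2 3; do python3 rel.py 606 -183 48.5; done
```

```text
clock: 2.45
position: [512.8, -181.1, 48.6]
tcp_rot: [-3.141, 0.04, -0.0]
contact_force: [-0.2, -0.4, 0.2]
grip_width: 0.637
finger_force: 0.0
yaw -0.0252 pos [ 512.8 -181.1   48.6] to go [93.2 -0.5  0.2] F [-0.2 -0.4  0.2] w 0.6371479044058806 t 2.45
yaw -0.0252 pos [ 512.8 -181.1   48.6] to go [93.2 -0.5  0.2] F [-0.2 -0.4  0.2] w 0.6371479044058806 t 2.45
yaw -0.0252 pos [ 512.8 -181.1   48.6] to go [93.2 -0.5  0.2] F [-0.2 -0.4  0.2] w 0.6371479044058806 t 2.45
```

```bash
python3 -m jog '[{"tx":5,"ty":0,"tz":0,"spin":0,"gripper":60},{"tx":10,"ty":0,"tz":0,"spin":0,"gripper":60},{"tx":15,"ty":0,"tz":0,"spin":0,"gripper":60},{"tx":20,"ty":0,"tz":0,"spin":0,"gripper":60},{"tx":25,"ty":0,"tz":0,"spin":0,"gripper":60}]'
python3 -m jog '[{"tx":6,"ty":0,"tz":0,"spin":0,"gripper":60},{"tx":12,"ty":0,"tz":0,"spin":0,"gripper":60},{"tx":18,"ty":0,"tz":0,"spin":0,"gripper":60},{"tx":24,"ty":0,"tz":0,"spin":0,"gripper":60},{"tx":30,"ty":0,"tz":0,"spin":0,"gripper":60}]'
python3 rel.py 606 -183 48.5
python3 - <<'E'
from plant import manip
import cv2
p,_=manip.snapshot("top");cv2.imwrite("pics/top2.png",p)
cv2.imwrite("pics/crop2.png",cv2.resize(p[75:200,225:385],None,fx=5,fy=4.8,interpolation=cv2.INTER_CUBIC)[:600])
E
```

```text
clock: 2.95
position: [538.2, -181.7, 48.4]
tcp_rot: [-3.141, 0.04, 0.0]
contact_force: [-1.3, 0.4, 0.7]
grip_width: 0.638
finger_force: 0.4
clock: 3.45
position: [568.3, -182.5, 48.5]
tcp_rot: [-3.141, 0.04, -0.0]
contact_force: [-0.7, -0.1, -0.3]
grip_width: 0.638
finger_force: 0.2
yaw -0.0253 pos [ 568.3 -182.5   48.5] to go [37.7 -0.5 -0. ] F [-0.7 -0.1 -0.3] w 0.6382157298114205 t 3.45
```

View pics/crop2.png

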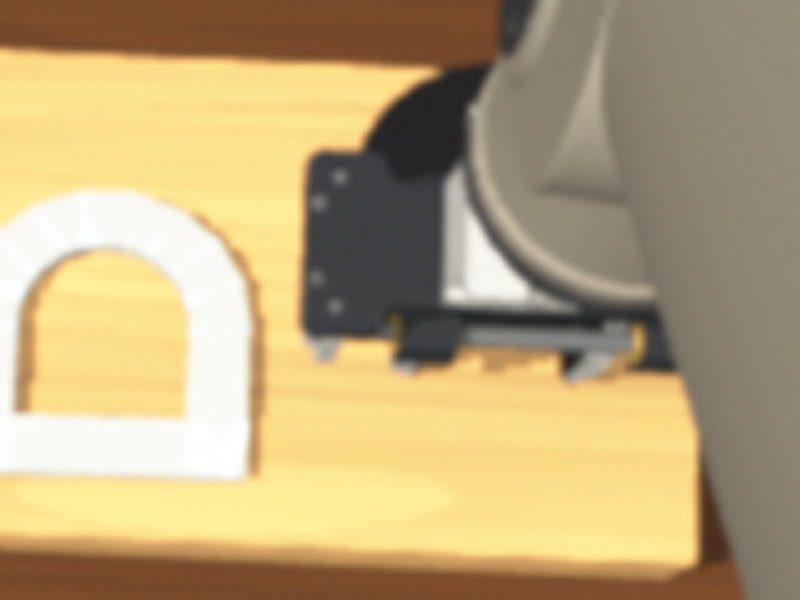

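The pad's toe, at (475,67), has just reached the far edge, as predicted. I'll push another 38 mm, easing off at the end.

```bash
python3 -m jog '[{"tx":6,"ty":0,"tz":0,"spin":0,"gripper":60},{"tx":12,"ty":0,"tz":0,"spin":0,"gripper":60},{"tx":17,"ty":0,"tz":0,"spin":0,"gripper":60},{"tx":22,"ty":0,"tz":0,"spin":0,"gripper":60},{"tx":26,"ty":0,"tz":0,"spin":0,"gripper":60}]'
python3 -m jog '[{"tx":4,"ty":0,"tz":0,"spin":0,"gripper":60},{"tx":7,"ty":0,"tz":0,"spin":0,"gripper":60},{"tx":10,"ty":0,"tz":0,"spin":0,"gripper":60},{"tx":11,"ty":0,"tz":0,"spin":0,"gripper":60},{"tx":11,"ty":0,"tz":0,"spin":0,"gripper":60}]'
python3 -m jog '[{"tx":-6,"ty":0,"tz":0,"spin":0,"gripper":60},{"tx":-20,"ty":0,"tz":0,"spin":0,"gripper":60},{"tx":-30,"ty":0,"tz":-10,"spin":0,"gripper":60},{"tx":-30,"ty":0,"tz":-50,"spin":0,"gripper":60},{"tx":-30,"ty":0,"tz":-95,"spin":0,"gripper":60}]'
python3 -m jog '[{"tx":-30,"ty":0,"tz":-35,"spin":0,"gripper":60},{"tx":-70,"ty":30,"tz":-35,"spin":0,"gripper":60},{"tx":-70,"ty":80,"tz":-35,"spin":0,"gripper":60},{"tx":-70,"ty":130,"tz":-35,"spin":0,"gripper":60},{"tx":-70,"ty":180,"tz":-35,"spin":0,"gripper":60}]'
python3 - <<'E'
from plant import manip
import cv2
p,_=manip.snapshot("top");cv2.imwrite("pics/top3.png",p)
cv2.imwrite("pics/crop3.png",cv2.resize(p[65:190,225:385],None,fx=5,fy=4.8,interpolation=cv2.INTER_CUBIC)[:600])
E
```

```text
clock: 4.0
position: [594.2, -183.1, 48.5]
tcp_rot: [-3.141, 0.04, -0.0]
contact_force: [-0.9, -0.3, -0.3]
grip_width: 0.637
finger_force: 0.5
clock: 4.5
position: [604.9, -183.4, 48.5]
tcp_rot: [-3.141, 0.04, -0.0]
contact_force: [-0.1, -0.6, -0.1]
grip_width: 0.639
finger_force: 0.0
clock: 5.0
position: [573.1, -182.6, 144.3]
tcp_rot: [-3.141, 0.04, 0.004]
contact_force: [0.8, -0.1, 0.9]
grip_width: 0.636
finger_force: 0.0
clock: 5.5
position: [499.5, -362.6, 180.0]
tcp_rot: [3.141, -0.039, 0.002]
contact_force: [1.5, 0.7, -0.8]
grip_width: 0.638
finger_force: 0.0
```

View pics/crop3.png

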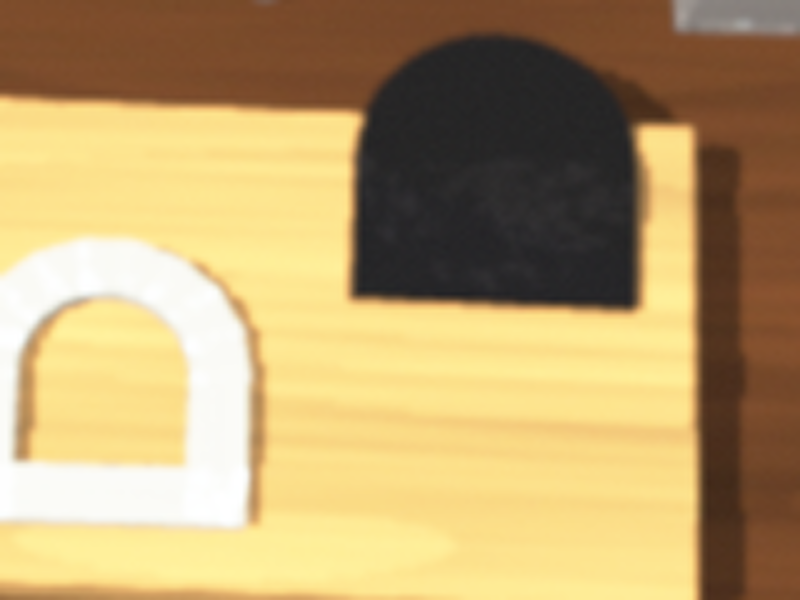

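The pad lies square. Its heel runs (352,298) to (638,307) and its toe at (490,35) is past the edge near y≈118. I'll measure the overhang.

```bash
python3 - <<'E'
from plant import manip
from h import *
c=manip.camera_model("top")
f=lambda L:np.array([[225+u/5-.4,65+v/4.8-.4] for u,v in L])
H=ray(c,f([(352,298),(638,307),(490,35)]),53)[:,:2];B=ray(c,f([(0,96),(695,125)]),45)[:,:2]
e=B[0]-B[1];a=np.arctan2(-e[0],e[1]);h=H[0]-H[1];n=np.array([np.cos(a),np.sin(a)])
print("rel yaw",np.arctan2(-h[0],h[1])-a,"toe past",(H[2]-B[1])@n,"heel to edge",(B[1]-H[:2].mean(0))@n)
E
python3 rel.py 500 -362 180
```

```text
rel yaw 0.01217285213222491 toe past 34.80007589853811 heel to edge 89.53608663546447
yaw -0.0321 pos [ 497.3 -371.5  179.7] to go [ 2.4 -9.6 -0.3] F [-5.8 -6.3 -1.6] w 0.6398223908120729 t 5.55
```

```bash
python3 -m jog '[{"tx":0,"ty":0,"tz":0,"spin":0,"gripper":60},{"tx":0,"ty":0,"tz":0,"spin":0,"gripper":60},{"tx":0,"ty":0,"tz":0,"spin":0,"gripper":60}]'
python3 -c "
from plant import manip
print(manip.sign_off())"
```

```text
clock: 5.85
position: [500.5, -359.6, 178.9]
tcp_rot: [-3.141, 0.037, -0.001]
contact_force: [0.3, -0.8, 0.2]
grip_width: 0.635
finger_force: 0.0
the job is handed in; nothing more can be done
None
```

The hoof pad now lies flat with about 35 mm of its toe past the far edge, square to it within about 1 degree; the arm is clear, the other two parts were not touched, and the job was handed in at about 6 s, with no verdict returned.

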